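Line up the dispenser stand's cradle plate with the drift pin, then fit the bolt

ROBOT

A 7-joint arm with a two-finger parallel gripper is mounted at the origin on the work surface. World frame = base frame: x ahead of the robot, y to its left, z up, the work surface at z = 0. Lengths are in m, angles in rad, forces in N, time in s.
With the tool pointing down it reaches from about 0.4 to 0.875 m from the base axis. Payload 19.3 kg.
Tool frame: the origin (TCP) lies midway between the tips of the shut fingers; the grasp point (between the pads) lies 19 mm behind it; x points along the fingers, y is the direction in which the jaws open and shut, and the axes are right-handed (so a half turn about x gives the same grasp; the last joint's range is limited). The gripper opens to 85 mm and grips with 20 to 120 N. Pads are 22 mm wide; open, the fingers measure 114 mm over their backs; the gripper's body (76 mm by 85 mm) begins 54 mm behind the grasp point. The pads swing forward as they close: fully open they stand 13 mm farther back than shut.
Start: joints at [1.044, 0.521, -0.036, 1.599, 0.021, 1.021, -0.113], TCP at [0.276, -0.561, 0.231] pointing down, gripper open.
Joint ranges: [-2.91, 2.91], [-0.3, 2.13], [-1.5, 1.42], [0.17, 2.43], [-1.26, 4.41], [0.16, 1.93], [-2.52, 2.52]. Speed limits (rad/s): [1.89, 1.89, 2.39, 2.39, 3.01, 3.01, 3.01].

INTERFACE

Orientations are given as [roll, pitch, yaw] about the fixed x, y, z axes, in that order (R = Rz(yaw) Ry(pitch) Rx(roll)).
In Python, from workcell import bot gives the robot as it stands. The module is installed in compiled form; this text tells all that it offers.
- The arm moves only by the tool servo_tool, never from a script. Its argument "targets" is a list of rows, each an object of numbers: "x", "y", "z": the shift along the tool's x, y, z as a fraction of full scale; "wx", "wy", "wz": the turn, a rotation vector about the tool's x, y, z as a fraction of full scale. A call has 1 to 12 rows; each row is the pose to reach, as a shift and turn from the pose measured when the call began, along the tool's axes at that moment, turning the shorter way round; what a row does not reach only later rows make up. Full scale, the value 1, is 40 cm for a shift and 360 degrees for a turn. A row lasts 1/8 s, in which the tool goes at most 62.5 mm and 10.7 degrees, less where a joint would pass 70% of its speed; a pose out of reach is approached as far as the arm can. A call with a number of a shift or a turn outside -1 to 1 is refused whole. A call with a gripper value outside its range is refused whole. "grip" is the gripper command: -1 is shut, 1 is fully open, values between are in proportion, set as the call begins (left out, the last holds). The fingers move at their own pace and stop on an object; "squeeze" is the grip in N (left out, the last holds). Time passes only in rows, so rows that repeat a pose let the fingers close. It gives the time, the measured TCP pose, the force and the opening at its end, in the units of the state.
- bot.observe(): the state, without advancing time (a new reading comes with each control period).
- bot.grab_frame(name): name is "scene" or "top"; returns (picture, depth): 400x640x3 uint8, red, green, blue; 400x640 float32, m along the optical axis (not along the pixel's ray), 0 where there is no reading.
- bot.get_calibration(name): a dict with "intrinsics" (3x3 intrinsics, pixels), "R" (3x3) and "t" (3): a world point X has camera coordinates R X + t. Camera axes: x right, y down, z forward; pixel columns grow to the right and rows downward; lengths in m; the calibration is good to about 2 mm. A picture is of the moment at which its call begins. get_calibration takes no time and is no camera call.
- bot.job_done(): hands the job in, once; it reports no verdict.
Trained networks look in the newest picture that a camera, given by its name, has taken for a name from the list of things; names that differ only in an ending like _2 or _b are one class to them, and where a whole thing is asked for, a point or a joint stands for the part that bears it (a point fixed in the world has none). Each returns a list of dicts, best first, with "confidence" (0 to 1); they miss things now and then, are a little off and sometimes report something else, mostly with a low value. They report only what shows in the picture. A call takes as long as a camera call. They do not tell look-alikes from the thing itself.
- bot.trace(camera, target): "mask" (400x640 bool, what is visible of it) and "pixel" ([column, row] in pixels, amid what is visible of it).
The state is a dict: "clock": time; "qpos": joint angles; "qd": joint speeds; "joint_efforts": joint torques, N m; "position": TCP position; "tool_rot": TCP orientation; "force": force on the tool from outside, world axes, zero at the start; "moment": the same for the moment, N m; "grip_width": finger opening in m.
Only numpy, scipy, OpenCV 4.12 (cv2) and the standard library are available. Lean on these libraries where they do the work, as an engineer would, in place of code of your own. Each camera call takes 0.05 s, during which the arm holds its last target. There are 200 camera calls.

TASK

The cradle plate of the drinks-dispenser stand has slipped along its rails, so its two holes no longer sit over the holes of the wooden base. Take the red-handled tapered drift pin from the caddy and push it point down, all the way home, into the hole at the plate's red-striped end, so that it draws the holes into line. Then put the brass-handled bolt fully home in the hole at the brass-striped end, and leave both standing there, collars down on the plate.

Things in the scene. Friction and masses are not known exactly. Their poses are not given: they have to be found in the camera images.
- pin_handle (a point): Loose drift pin. This point: middle of its upright round red handle (28 mm diameter, 50 mm tall); z up its axis. Steel collar below the handle: 52 mm diameter, 6 mm thick, underside 31 mm below this point. Below that a steel shank, 35 mm diameter for 16 mm, then a taper to a blunt 8 mm point, 92 mm below this point. Hangs by its collar in the caddy; y starts along the caddy's row.
- bolt_handle (a point): Loose bolt. This point: middle of its upright round brass handle (28 mm diameter, 50 mm tall); z up its axis. Brass collar below the handle: 52 mm diameter, 6 mm thick, underside 31 mm below this point. Below that a steel shank, 30 mm diameter for 32 mm, then a 10 mm nose narrowing to 20 mm, its end 73 mm below this point. Hangs by its collar in the caddy; y starts along the caddy's row.
- caddy: Fixed dark wooden rack, 80 x 275 mm (x, y), top 75 mm high; origin at the centre of its underside, on the table, z up. Three places at y = -85, 0 and +85 mm hold the red-handled pin, the brass-handled bolt and a black-handled muddler (not needed) in random order; all three handles have the same shape, tops 131 mm above the table.
- stand: Fixed wooden base, 130 x 230 mm (x, y), top 56 mm high; origin at the centre of its underside, on the table, z up, y along its rails. Two upright 41 mm through holes at x = 0, y = +60 mm (plate's red-striped end) and -60 mm (brass-striped end). Rails reach 72 mm above the table. A pin or bolt that is home has its collar on the plate and its handle's middle 99 mm up.
- plate (a joint): Slide (m) of the 12 mm aluminium plate on the stand along the stand's y; 0 = holes in line. Its two 41 mm holes match the base's. Starts at +0.009 to +0.012, shifted to the red end; moves up to 14 mm either way against 3 N friction. Top 68 mm above the table; 10 mm high, 60 mm wide ring at its middle. A pin point lowered on the base's red-end hole centre enters both holes and its taper shifts the plate.
Not all that is in view belongs to the job. What is meant by the part that bears bolt_handle is not blue, orange or purple, and is the larger of those in its own colour.

How it is judged:
By the outcome, as a careful person would: the job done as asked, in the order asked, and still so for the second after the job is handed in, with the robot touching nothing.
It also fails if it takes over 64 s, if anything falls off the work surface, if the arm or the gripper's body presses on something with over 40 N, if the wrist force passes 120 N, or if a joint passes its speed limit or range.

## Working session

There is one attempt and no reset: what is moved stays moved. The work goes in short steps, Python scripts to look and compute and a tool call to move; the robot and the scene stay as the last step left them, time stands still between calls to the robot, and variables do not carry over. Pictures are saved under pics/ and viewed, on a budget of 10 in all, crops included, one or two more only if the job needs it, and the job is handed in when it is done.

Besides the shell and the picture viewer there is one more tool, called after "Emit:" as name(argument=value, ...) on one line, values as JSON. servo_tool: Moves the arm, as the interface text tells. Shift numbers are shares of 40 cm and turn numbers shares of 360 degrees, none past 1 either way. Its arguments: {"type":"object","properties":{"targets":{"type":"array"},"grip":{"type":"number"},"squeeze":{"type":"number"}},"required":["targets"]}

```bash
mkdir -p pics
cat > h.py <<'E'
import numpy as np, cv2
from workcell import bot
def pts(cam,d):
    c=bot.get_calibration(cam);K=np.array(c["intrinsics"]);R=np.array(c["R"]);t=np.array(c["t"])
    v,u=np.mgrid[0:400,0:640]
    P=np.stack([(u-K[0,2])/K[0,0]*d,(v-K[1,2])/K[1,1]*d,d],-1)
    return (P-t)@R
def save(n,im): cv2.imwrite("pics/"+n,cv2.cvtColor(im,cv2.COLOR_RGB2BGR))
E
python3 - <<'E'
from h import *
ims=[]
for c in ("scene","top"):
    im,d=bot.grab_frame(c); save(c+"0.png",im); P=pts(c,d); np.savez(c+"0.npz",im=im,d=d,P=P)
    for n in ("pin_handle","bolt_handle","caddy","stand","plate"):
        for r in bot.trace(c,n)[:4]:
            m=r["mask"]&(d>0); q=P[m]
            print(c,n,round(r["confidence"],2),np.round(r["pixel"]),m.sum(),np.median(q,0).round(3),q.min(0).round(3),q.max(0).round(3),im[m].mean(0).round())
s=bot.observe();print({k:np.round(s[k],3) for k in("clock","position","tool_rot","force","grip_width")})
E
```

```text
scene pin_handle 0.57 [299. 223.] 566 [ 0.543 -0.108  0.093] [ 0.408 -0.133 -0.001] [ 0.56  -0.082  0.137] [174.  95.  91.]
scene pin_handle 0.57 [416. 216.] 7304 [0.531 0.14  0.069] [ 0.365  0.024 -0.001] [0.604 0.304 0.085] [154. 140. 124.]
scene bolt_handle 0.96 [197. 192.] 508 [ 0.385 -0.313  0.056] [ 0.284 -0.346 -0.001] [ 0.403 -0.292  0.104] [108.  54. 133.]
scene bolt_handle 0.96 [154. 249.] 396 [ 0.509 -0.395  0.042] [ 0.45  -0.416  0.003] [ 0.522 -0.377  0.081] [ 41.  79. 162.]
scene bolt_handle 0.82 [240. 192.] 324 [ 0.391 -0.219  0.041] [ 0.329 -0.243 -0.001] [ 0.404 -0.2    0.081] [136. 111.  55.]
scene bolt_handle 0.73 [213. 220.] 564 [ 0.499 -0.27   0.093] [ 0.461 -0.296  0.076] [ 0.516 -0.247  0.137] [136. 109.  43.]
scene caddy 0.77 [258. 243.] 5482 [ 0.527 -0.192  0.073] [ 0.375 -0.342 -0.001] [ 0.586 -0.046  0.086] [83. 53. 32.]
scene stand 0.87 [413. 216.] 7330 [0.531 0.14  0.069] [ 0.346  0.024 -0.002] [0.604 0.319 0.085] [154. 140. 124.]
scene plate 0.81 [421. 205.] 3081 [0.506 0.157 0.07 ] [0.428 0.049 0.032] [0.577 0.275 0.085] [220. 210. 201.]
top pin_handle 
[... 660 characters left out ...]
8 -0.348 -0.006] [ 0.597 -0.041  0.086] [83. 56. 38.]
top stand 0.82 [243. 201.] 4213 [0.506 0.154 0.069] [ 0.415  0.028 -0.003] [0.6   0.278 0.083] [159. 151. 147.]
top plate 0.77 [241. 201.] 2512 [0.506 0.165 0.068] [ 0.433  0.052 -0.003] [0.581 0.277 0.083] [199. 191. 189.]
top plate 0.66 [378. 209.] 2563 [ 0.508 -0.19   0.075] [ 0.438 -0.339 -0.006] [ 0.597 -0.046  0.134] [80. 53. 35.]
top plate 0.5 [402. 209.] 314 [ 0.487 -0.265  0.083] [ 0.465 -0.293  0.072] [ 0.515 -0.244  0.135] [125. 100.  47.]
{'clock': np.float64(0.6), 'position': array([ 0.276, -0.561,  0.231]), 'tool_rot': array([ 1.736,  1.571, -0.949]), 'force': array([-0.242,  0.206,  0.573]), 'grip_width': np.float64(0.086)}
```

View pics/scene0.png

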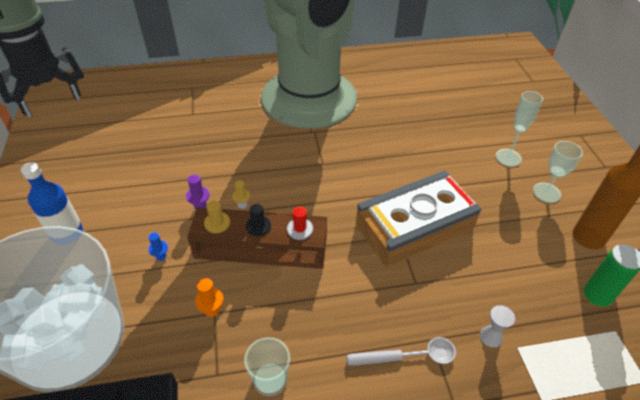

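View pics/top0.png

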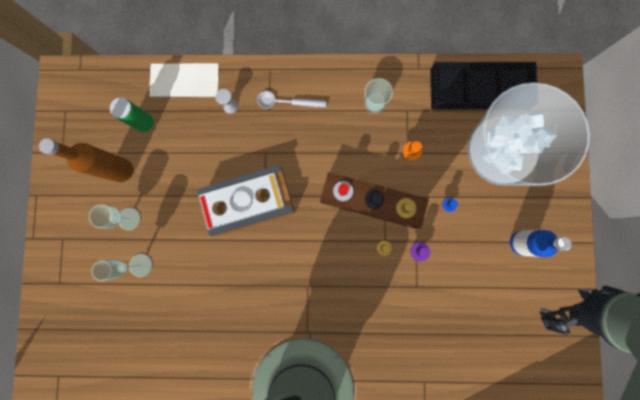

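Look-alikes for the bolt, in scene pixels: brass in the caddy (213,220), small brass (240,192), purple (197,192), blue (154,249) and orange (209,297). The brass one in the caddy is the larger of its colour, so I choose that. The red pin is at (299,223). Next I'll check with a crop and work out the geometry.

```bash
cat > geo.py <<'E'
from h import *
def handles(im,d,P):
    out={}
    I=im.astype(int);z=P[...,2]
    for n,xy in dict(pin=(.529,-.107),mud=(.51,-.19),bolt=(.488,-.27)).items():
        m=(d>0)&(np.hypot(P[...,0]-xy[0],P[...,1]-xy[1])<.035)&(z>.124)
        q=P[m]; out[n]=(m.sum(),q.mean(0).round(4),((q.min(0)+q.max(0))/2).round(4),np.ptp(q,axis=0).round(3))
    return out
E
python3 - <<'E'
from geo import *
for c in("scene","top"):
    f=np.load(c+"0.npz");im,d,P=f["im"],f["d"],f["P"];z=P[...,2]
    for k,v in handles(im,d,P).items(): print(c,k,*v)
    near=(d>0)&(np.hypot(P[...,0]-.506,P[...,1]-.155)<.17)
    for n,lo,hi in(("base+",.05,.09),("rails",.0705,.0755),("ring",.0755,.09),("plate",.064,.0705)):
        m=near&(z>lo)&(z<hi)
        if n=="ring": m&=np.hypot(P[...,0]-.506,P[...,1]-.155)<.05
        q=P[m][:,:2].astype(np.float32)
        r=cv2.minAreaRect(q*1000); print(c,n,len(q),q.mean(0).round(4),np.round(r[0],1),np.round(r[1],1),round(r[2],1))
    cm=near&(z>.06)
    I=im.astype(int)
    for n,m in(("red",cm&(I[...,0]>150)&(I[...,1]<70)),("brass",cm&(I[...,0]>150)&(I[...,2]<100)&(I[...,1]>100))):
        print(c,n,m.sum(),P[m].mean(0).round(4))
a=np.load("scene0.npz")["im"][150:330,130:350];b=np.load("top0.npz")["im"][140:270,190:470]
a=cv2.resize(a,(396,324),interpolation=3);b=cv2.resize(b,(698,324),interpolation=3)
o=np.zeros((600,700,3),np.uint8);o[:270,:330]=cv2.resize(a,(330,270));o[274:598,:698]=b
save("crop1.png",o)
E
```

```text
scene pin 151 [ 0.5357 -0.108   0.132 ] [ 0.5349 -0.1082  0.1309] [0.028 0.026 0.013]
scene mud 152 [ 0.5137 -0.1895  0.1318] [ 0.5123 -0.1899  0.1305] [0.026 0.026 0.012]
scene bolt 157 [ 0.4918 -0.2711  0.1317] [ 0.4893 -0.2712  0.1304] [0.029 0.028 0.012]
scene base+ 5624 [0.5161 0.1482] [507.7 154.5] [135.  234.7] 17.0
scene rails 2382 [0.5111 0.1549] [508.2 153.1] [134.2 230.8] 17.1
scene ring 180 [0.5069 0.1629] [500.  156.4] [76.5 61.1] 52.3
scene plate 1747 [0.5113 0.1588] [507.2 154.9] [135.  233.5] 17.3
scene red 80 [0.4787 0.2572 0.071 ]
scene brass 150 [0.5284 0.091  0.0699]
top pin 94 [ 0.5333 -0.1059  0.1308] [ 0.5337 -0.1068  0.13  ] [0.026 0.025 0.01 ]
top mud 99 [ 0.5113 -0.1873  0.1306] [ 0.5117 -0.1877  0.1308] [0.025 0.027 0.009]
top bolt 105 [ 0.4895 -0.269   0.1305] [ 0.4897 -0.2689  0.1297] [0.025 0.027 0.01 ]
top base+ 4069 [0.5084 0.1549] [509.1 156.4] [131.4 232.1] 17.0
top rails 1142 [0.5082 0.1587] [509.1 155.5] [130.6 230.1] 17.0
top ring 94 [0.5062 0.1654] [506.1 165.6] [58.5 56.2] 89.8
top plate 2299 [0.5059 0.1635] [509.2 156.2] [131.2 231.5] 17.0
top red 77 [0.4762 0.2578 0.0686]
top brass 91 [0.5316 0.0803 0.0687]
```

View pics/crop1.png

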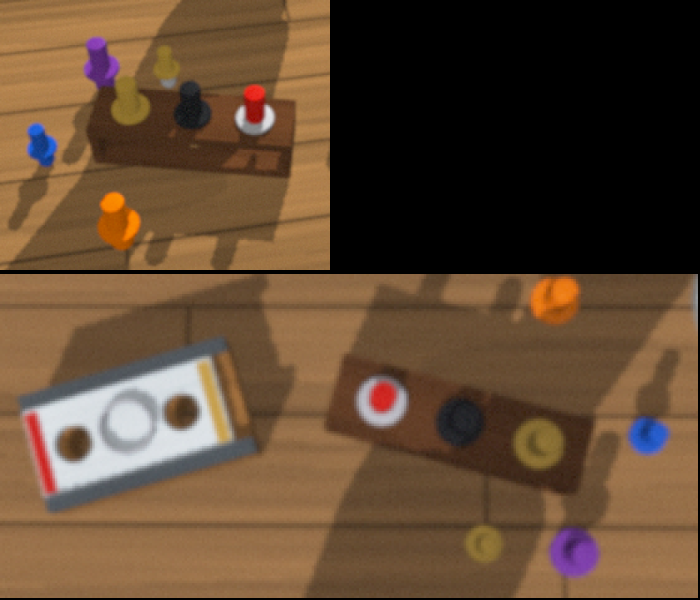

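The crop confirms it: red pin at the near-stand end of the caddy, muddler in the middle, large brass bolt at the far end. The small brass one stands free on the table. The plate is shifted towards the red end, with bare wood showing at the brass end.

```bash
cat > go.py <<'E'
from h import *
import sys
from scipy.spatial.transform import Rotation as Ro
def rel(p,yaw):
    s=bot.observe();R0=Ro.from_euler("xyz",s["tool_rot"]).as_matrix()
    best=None
    for k in(0,180):
        a=np.radians(yaw+k);c,n=np.cos(a),np.sin(a)
        R=np.array([[0,c,n],[0,n,-c],[-1,0,0]])
        w=Ro.from_matrix(R0.T@R).as_rotvec()
        if best is None or np.linalg.norm(w)<np.linalg.norm(best):best=w
    return (R0.T@(np.array(p)-s["position"])/.4).round(4),(best/2/np.pi).round(4)
if __name__=="__main__":
    s=bot.observe();print(round(float(s["clock"]),2),np.round(s["position"],4),"f",np.round(s["force"],1),"w",round(float(s["grip_width"]),4),"q",np.round(s["qpos"],2))
    R0=Ro.from_euler("xyz",s["tool_rot"]).as_matrix();print("toolaxes",R0.round(3).tolist())
    for a in sys.argv[1:]:
        v=[float(x) for x in a.split(",")];print(a,*rel(v[:3],v[3]))
E
python3 go.py .534,-.107,.231,-15 .534,-.107,.16,-15 .534,-.107,.089,-15
```

```text
0.6 [ 0.2757 -0.5609  0.2313] f [-0.2  0.2  0.6] w 0.0858 q [ 1.04  0.52 -0.04  1.6   0.02  1.02 -0.11]
toolaxes [[0.0, 0.441, -0.897], [-0.0, -0.897, -0.441], [-1.0, 0.0, -0.0]]
.534,-.107,.231,-15 [ 8.0000e-04 -7.3370e-01 -1.0801e+00] [-0.1356  0.     -0.    ]
.534,-.107,.16,-15 [ 0.1783 -0.7337 -1.0801] [-0.1356  0.     -0.    ]
.534,-.107,.089,-15 [ 0.3558 -0.7337 -1.0801] [-0.1356  0.     -0.    ]
```

Emit:
servo_tool(targets=[{"x": 0,"y": -0.7,"z": -0.97,"wx": -0.1356},{"x": 0,"y": -0.7,"z": -0.97,"wx": -0.1356},{"x": 0,"y": -0.7,"z": -0.97,"wx": -0.1356},{"x": 0,"y": -0.7,"z": -0.97,"wx": -0.1356},{"x": 0,"y": -0.7,"z": -0.97,"wx": -0.1356},{"x": 0,"y": -0.7,"z": -0.97,"wx": -0.1356},{"x": 0,"y": -0.7,"z": -0.97,"wx": -0.1356},{"x": 0,"y": -0.7,"z": -0.97,"wx": -0.1356},{"x": 0,"y": -0.7,"z": -0.97,"wx": -0.1356},{"x": 0,"y": -0.7,"z": -0.97,"wx": -0.1356},{"x": 0,"y": -0.7,"z": -0.97,"wx": -0.1356}], grip=1, squeeze=60)

```text
$.targets[0]: bad value
```

```bash
python3 go.py .534,-.107,.16,-15 .534,-.107,.089,-15
```

```text
0.6 [ 0.2757 -0.5609  0.2313] f [-0.2  0.2  0.6] w 0.0858 q [ 1.04  0.52 -0.04  1.6   0.02  1.02 -0.11]
toolaxes [[0.0, 0.441, -0.897], [-0.0, -0.897, -0.441], [-1.0, 0.0, -0.0]]
.534,-.107,.16,-15 [ 0.1783 -0.7337 -1.0801] [-0.1356  0.     -0.    ]
.534,-.107,.089,-15 [ 0.3558 -0.7337 -1.0801] [-0.1356  0.     -0.    ]
```

Each row may need all six numbers.

Emit:
servo_tool(targets=[{"x": 0,"y": -0.7,"z": -0.97,"wx": -0.136,"wy": 0,"wz": 0},{"x": 0,"y": -0.7,"z": -0.97,"wx": -0.136,"wy": 0,"wz": 0},{"x": 0,"y": -0.7,"z": -0.97,"wx": -0.136,"wy": 0,"wz": 0},{"x": 0,"y": -0.7,"z": -0.97,"wx": -0.136,"wy": 0,"wz": 0},{"x": 0,"y": -0.7,"z": -0.97,"wx": -0.136,"wy": 0,"wz": 0},{"x": 0,"y": -0.7,"z": -0.97,"wx": -0.136,"wy": 0,"wz": 0},{"x": 0,"y": -0.7,"z": -0.97,"wx": -0.136,"wy": 0,"wz": 0},{"x": 0,"y": -0.7,"z": -0.97,"wx": -0.136,"wy": 0,"wz": 0},{"x": 0,"y": -0.7,"z": -0.97,"wx": -0.136,"wy": 0,"wz": 0},{"x": 0,"y": -0.7,"z": -0.97,"wx": -0.136,"wy": 0,"wz": 0}], grip=1, squeeze=60)

```text
clock: 1.85
position: [0.5001, -0.1391, 0.2312]
tool_rot: [-0.523, 1.57, -2.354]
force: [-1.2, -0.4, 1.2]
grip_width: 0.0854
```

```bash
python3 go.py .534,-.107,.16,-15 .534,-.107,.089,-15
```

```text
1.85 [ 0.5001 -0.1391  0.2312] f [-1.2 -0.4  1.2] w 0.0854 q [ 0.45  0.37 -0.38  1.86  0.17  0.94 -0.26]
toolaxes [[-0.0, 0.966, -0.257], [-0.0, -0.257, -0.966], [-1.0, -0.0, 0.0]]
.534,-.107,.16,-15 [ 0.178   0.0614 -0.0994] [0.0003 0.0001 0.    ]
.534,-.107,.089,-15 [ 0.3555  0.0614 -0.0995] [0.0003 0.0001 0.    ]
```

Emit:
servo_tool(targets=[{"x": 0.05,"y": 0.0614,"z": -0.0995,"wx": 0,"wy": 0,"wz": 0},{"x": 0.12,"y": 0.0614,"z": -0.0995,"wx": 0,"wy": 0,"wz": 0},{"x": 0.24,"y": 0.0614,"z": -0.0995,"wx": 0,"wy": 0,"wz": 0},{"x": 0.355,"y": 0.0614,"z": -0.0995,"wx": 0,"wy": 0,"wz": 0},{"x": 0.355,"y": 0.0614,"z": -0.0995,"wx": 0,"wy": 0,"wz": 0}])

```text
clock: 2.48
position: [0.5319, -0.1079, 0.0871]
tool_rot: [-1.333, 1.565, 3.119]
force: [-0.2, 0.8, 0.9]
grip_width: 0.0857
```

Emit:
servo_tool(targets=[{"x": 0,"y": 0,"z": 0,"wx": 0,"wy": 0,"wz": 0},{"x": 0,"y": 0,"z": 0,"wx": 0,"wy": 0,"wz": 0},{"x": 0,"y": 0,"z": 0,"wx": 0,"wy": 0,"wz": 0},{"x": 0,"y": 0,"z": 0,"wx": 0,"wy": 0,"wz": 0},{"x": 0,"y": 0,"z": 0,"wx": 0,"wy": 0,"wz": 0},{"x": 0,"y": 0,"z": 0,"wx": 0,"wy": 0,"wz": 0}], grip=-1)

```text
clock: 3.22
position: [0.5324, -0.1082, 0.0883]
tool_rot: [-1.17, 1.567, -3.002]
force: [-3.8, -0.4, 12.6]
grip_width: 0.027
```

```bash
python3 go.py .534,-.107,.25,-15
```

```text
3.23 [ 0.5324 -0.1082  0.0883] f [-3.8 -0.4 12.6] w 0.027 q [ 0.32  0.61 -0.32  1.91  0.3   0.67 -0.44]
toolaxes [[-0.004, 0.966, -0.258], [-0.001, -0.258, -0.966], [-1.0, -0.004, 0.002]]
.534,-.107,.25,-15 [-0.4043  0.0015 -0.0033] [0.0001 0.0002 0.0006]
```

Emit:
servo_tool(targets=[{"x": -0.05,"y": 0,"z": 0,"wx": 0,"wy": 0,"wz": 0},{"x": -0.15,"y": 0,"z": 0,"wx": 0,"wy": 0,"wz": 0},{"x": -0.28,"y": 0,"z": 0,"wx": 0,"wy": 0,"wz": 0},{"x": -0.4,"y": 0,"z": 0,"wx": 0,"wy": 0,"wz": 0},{"x": -0.4,"y": 0,"z": 0,"wx": 0,"wy": 0,"wz": 0}])

```text
clock: 3.85
position: [0.5345, -0.1083, 0.252]
tool_rot: [1.085, 1.568, -0.747]
force: [-0.8, -0.8, -2.2]
grip_width: 0.027
```

```bash
python3 go.py .491,.2135,.25,17 .491,.2135,.18,17
```

```text
3.85 [ 0.5345 -0.1083  0.252 ] f [-0.8 -0.8 -2.2] w 0.027 q [ 0.39  0.39 -0.39  1.78  0.18  1.01 -0.34]
toolaxes [[0.002, 0.966, -0.259], [-0.002, -0.259, -0.966], [-1.0, 0.002, 0.001]]
.491,.2135,.25,17 [ 0.0032 -0.3131 -0.749 ] [-0.0889  0.0003 -0.0003]
.491,.2135,.18,17 [ 0.1782 -0.3135 -0.7492] [-0.0889  0.0003 -0.0003]
```

Emit:
servo_tool(targets=[{"x": 0,"y": -0.313,"z": -0.749,"wx": -0.089,"wy": 0,"wz": 0},{"x": 0,"y": -0.313,"z": -0.749,"wx": -0.089,"wy": 0,"wz": 0},{"x": 0,"y": -0.313,"z": -0.749,"wx": -0.089,"wy": 0,"wz": 0},{"x": 0,"y": -0.313,"z": -0.749,"wx": -0.089,"wy": 0,"wz": 0},{"x": 0,"y": -0.313,"z": -0.749,"wx": -0.089,"wy": 0,"wz": 0},{"x": 0,"y": -0.313,"z": -0.749,"wx": -0.089,"wy": 0,"wz": 0},{"x": 0.1,"y": -0.313,"z": -0.749,"wx": -0.089,"wy": 0,"wz": 0},{"x": 0.17,"y": -0.313,"z": -0.749,"wx": -0.089,"wy": 0,"wz": 0},{"x": 0.17,"y": -0.313,"z": -0.749,"wx": -0.089,"wy": 0,"wz": 0}])

```text
clock: 4.97
position: [0.49, 0.2125, 0.1813]
tool_rot: [-0.79, 1.567, -2.064]
force: [-0.6, -0.5, -2.0]
grip_width: 0.027
```

```bash
python3 - <<'E'
from h import *
import go
s=bot.observe();R0=go.Ro.from_euler("xyz",s["tool_rot"]).as_matrix();print(s["clock"],s["position"].round(4),s["force"].round(1),s["qpos"].round(2));print(R0.round(3))
im,d=bot.grab_frame("scene");P=pts("scene",d)
c=bot.get_calibration("scene");K=np.array(c["intrinsics"])
def px(X):
    q=K@(np.array(c["R"])@X+np.array(c["t"]));return (q[:2]/q[2])
h=s["position"]+[0,0,.017]
print("tip px",px(h-[0,0,.092]).round(1),"hole px",px(np.array([.491,.2135,.068])).round(1))
m=bot.trace("scene","pin_handle")
for r in m[:2]: 
    q=P[r["mask"]&(d>0)];print(r["confidence"],r["pixel"],np.median(q,0).round(3),q.min(0).round(3))
cr=im[110:260,350:500];save("pinover.png",cv2.resize(cr,(600,600),interpolation=3))
E
python3 go.py .491,.2135,.18,17 .491,.2135,.08,17
```

```text
4.975 [0.49   0.2125 0.1813] [-0.6 -0.5 -2. ] [-0.09  0.49 -0.58  1.87  0.34  0.88 -0.54]
[[-0.002  0.956  0.293]
 [-0.003  0.293 -0.956]
 [-1.    -0.003  0.003]]
tip px [445.1 186. ] hole px [442.2 198.4]
0.59 [450.1, 165.9] [0.498 0.203 0.176] [0.472 0.188 0.11 ]
5.08 [0.4913 0.2133 0.1838] f [-0.5  0.8 -1.8] w 0.0268 q [-0.09  0.49 -0.58  1.86  0.34  0.89 -0.54]
toolaxes [[0.002, 0.956, 0.293], [-0.002, 0.293, -0.956], [-1.0, 0.001, 0.002]]
.491,.2135,.18,17 [ 0.0094 -0.0006 -0.0007] [ 0.0001  0.0004 -0.0002]
.491,.2135,.08,17 [ 0.2594 -0.0009 -0.0013] [ 0.0001  0.0004 -0.0002]
```

View pics/pinover.png

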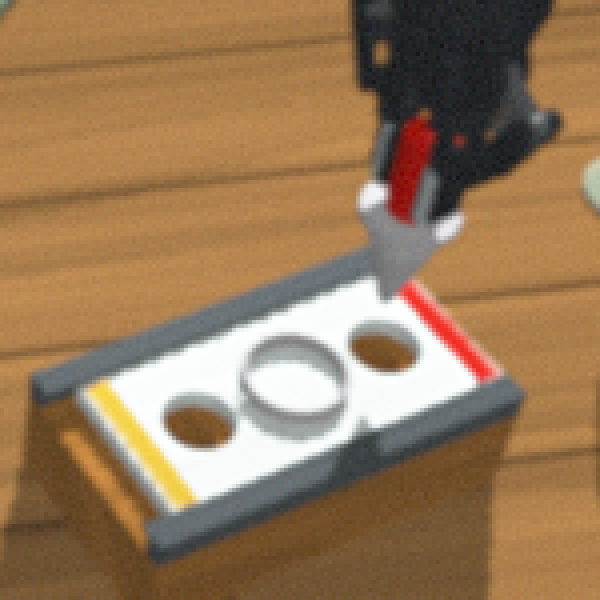

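The pin hangs upright, with its point at about scene (446,184), where it was predicted. The plate's red-end hole is at (446,197) and the base hole centre projects to (442,198), so I can lower it.

Emit:
servo_tool(targets=[{"x": 0.05,"y": -0.001,"z": -0.001,"wx": 0,"wy": 0,"wz": 0},{"x": 0.09,"y": -0.001,"z": -0.001,"wx": 0,"wy": 0,"wz": 0},{"x": 0.12,"y": -0.001,"z": -0.001,"wx": 0,"wy": 0,"wz": 0},{"x": 0.15,"y": -0.001,"z": -0.001,"wx": 0,"wy": 0,"wz": 0},{"x": 0.18,"y": -0.001,"z": -0.001,"wx": 0,"wy": 0,"wz": 0},{"x": 0.18,"y": -0.001,"z": -0.001,"wx": 0,"wy": 0,"wz": 0}])

```text
clock: 5.82
position: [0.4905, 0.2135, 0.111]
tool_rot: [0.033, 1.569, -1.24]
force: [-0.1, 0.7, -1.9]
grip_width: 0.0265
```

```bash
python3 go.py .491,.2135,.0813,17
```

```text
5.83 [0.4905 0.2135 0.111 ] f [-0.1  0.7 -1.9] w 0.0265 q [-0.14  0.59 -0.52  1.92  0.43  0.74 -0.61]
toolaxes [[0.001, 0.956, 0.293], [-0.002, 0.293, -0.956], [-1.0, 0.0, 0.002]]
.491,.2135,.0813,17 [0.0741 0.0011 0.0003] [ 0.0002  0.0003 -0.    ]
```

Emit:
servo_tool(targets=[{"x": 0.02,"y": 0.001,"z": 0,"wx": 0,"wy": 0,"wz": 0},{"x": 0.04,"y": 0.001,"z": 0,"wx": 0,"wy": 0,"wz": 0},{"x": 0.055,"y": 0.001,"z": 0,"wx": 0,"wy": 0,"wz": 0},{"x": 0.066,"y": 0.001,"z": 0,"wx": 0,"wy": 0,"wz": 0},{"x": 0.072,"y": 0.001,"z": 0,"wx": 0,"wy": 0,"wz": 0}])

```text
clock: 6.45
position: [0.4909, 0.2134, 0.0819]
tool_rot: [-0.084, 1.568, -1.357]
force: [-0.2, 0.4, -0.8]
grip_width: 0.0268
```

```bash
python3 go.py .491,.2135,.0813,17
```

```text
6.45 [0.4909 0.2134 0.0819] f [-0.2  0.4 -0.8] w 0.0268 q [-0.16  0.64 -0.5   1.93  0.47  0.69 -0.65]
toolaxes [[0.001, 0.956, 0.293], [-0.002, 0.293, -0.956], [-1.0, -0.0, 0.002]]
.491,.2135,.0813,17 [ 0.0014  0.0003 -0.0002] [0.0002 0.0004 0.    ]
```

Emit:
servo_tool(targets=[{"x": 0.006,"y": 0,"z": 0,"wx": 0,"wy": 0,"wz": 0},{"x": 0.01,"y": 0,"z": 0,"wx": 0,"wy": 0,"wz": 0},{"x": 0.01,"y": 0,"z": 0,"wx": 0,"wy": 0,"wz": 0}])

```text
clock: 6.82
position: [0.4912, 0.2136, 0.0808]
tool_rot: [0.408, 1.567, -0.865]
force: [-20.0, -8.0, 68.4]
grip_width: 0.0267
```

```bash
python3 - <<'E'
from h import *
im,d=bot.grab_frame("scene")
save("pinin.png",cv2.resize(im[110:260,350:500],(600,600),interpolation=3))
E
python3 go.py .491,.2135,.0813,17
```

```text
6.88 [0.4912 0.2135 0.0808] f [-19.3  -8.2  68.7] w 0.0269 q [-0.16  0.64 -0.49  1.94  0.47  0.68 -0.65]
toolaxes [[0.003, 0.956, 0.293], [-0.003, 0.293, -0.956], [-1.0, 0.002, 0.004]]
.491,.2135,.0813,17 [-0.0012 -0.0005 -0.    ] [ 0.0001  0.0006 -0.0003]
```

View pics/pinin.png

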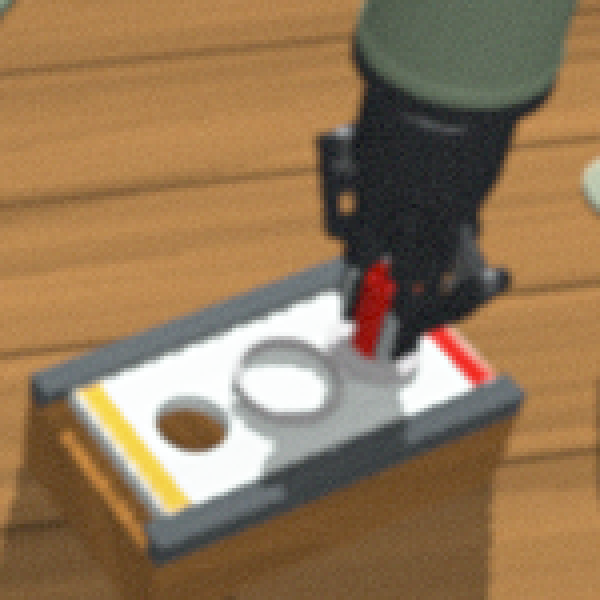

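Emit:
servo_tool(targets=[{"x": -0.001,"y": 0,"z": 0,"wx": 0,"wy": 0,"wz": 0},{"x": -0.001,"y": 0,"z": 0.003,"wx": 0,"wy": 0,"wz": 0},{"x": -0.001,"y": 0,"z": 0.005,"wx": 0,"wy": 0,"wz": 0},{"x": -0.001,"y": 0,"z": 0.005,"wx": 0,"wy": 0,"wz": 0}])

```text
clock: 7.38
position: [0.492, 0.2117, 0.0813]
tool_rot: [0.504, 1.567, -0.77]
force: [-2.3, 2.0, 9.1]
grip_width: 0.0265
```

```bash
cat > plate.py <<'E'
from h import *
u=np.array([-np.sin(np.radians(17)),np.cos(np.radians(17))]);n=np.array([u[1],-u[0]])
for c in("top","scene"):
    im,d=bot.grab_frame(c);P=pts(c,d);I=im.astype(int)
    r=P[...,:2]-[.509,.156];Y=r@u;X=r@n;z=P[...,2]
    m=(d>0)&(z>.06)&(abs(X)<.05)&(abs(Y)<.13)&(I[...,0]>140)&(I[...,2]<110)&(I[...,1]>100)
    f=np.load(c+"0.npz");P0=f["P"];I0=f["im"].astype(int);r0=P0[...,:2]-[.509,.156];Y0=r0@u
    m0=(P0[...,2]>.06)&(abs(r0@n)<.05)&(abs(Y0)<.13)&(I0[...,0]>140)&(I0[...,2]<110)&(I0[...,1]>100)
    g=(d>0)&(z>.0745)&(z<.085)&(np.hypot(X,Y-.003)<.036)&(Y<.02)
    g0=(P0[...,2]>.0745)&(P0[...,2]<.085)&(np.hypot(r0@n,Y0-.01)<.036)&(Y0<.02)
    print(c,"stripeY now/before",np.median(Y[m]).round(4),np.median(Y0[m0]).round(4),m.sum(),"ring edge",np.percentile(Y[g],3).round(4),np.percentile(Y0[g0],3).round(4))
E
python3 plate.py; python3 go.py .491,.2135,.0813,17
```

```text
top stripeY now/before -0.0922 -0.0848 93 ring edge -0.0249 -0.0185
scene stripeY now/before -0.0919 -0.0864 170 ring edge -0.0271 -0.0205
7.47 [0.492  0.2117 0.0813] f [-2.6  1.5  9.5] w 0.0265 q [-0.16  0.64 -0.49  1.94  0.47  0.68 -0.65]
toolaxes [[0.003, 0.956, 0.293], [-0.003, 0.293, -0.956], [-1.0, 0.002, 0.004]]
.491,.2135,.0813,17 [-0.    -0.001 -0.005] [ 0.0001  0.0006 -0.0003]
```

Emit:
servo_tool(targets=[{"x": 0,"y": 0,"z": 0.003,"wx": 0,"wy": 0,"wz": 0},{"x": 0,"y": 0,"z": 0.006,"wx": 0,"wy": 0,"wz": 0},{"x": 0,"y": 0,"z": 0.006,"wx": 0,"wy": 0,"wz": 0}])

```text
clock: 7.85
position: [0.4927, 0.2093, 0.0813]
tool_rot: [0.446, 1.567, -0.827]
force: [-2.2, 0.6, 8.2]
grip_width: 0.0266
```

```bash
python3 plate.py; python3 go.py .491,.2135,.0813,17
```

```text
top stripeY now/before -0.0946 -0.0848 94 ring edge -0.0271 -0.0185
scene stripeY now/before -0.0943 -0.0864 158 ring edge -0.0295 -0.0205
7.95 [0.4927 0.2093 0.0813] f [-2.4  2.1  8.6] w 0.0264 q [-0.16  0.64 -0.49  1.94  0.47  0.68 -0.64]
toolaxes [[0.003, 0.956, 0.293], [-0.003, 0.293, -0.956], [-1.0, 0.002, 0.004]]
.491,.2135,.0813,17 [-0.     -0.0011 -0.0112] [ 0.0001  0.0006 -0.0003]
```

Emit:
servo_tool(targets=[{"x": 0,"y": 0,"z": 0.003,"wx": 0,"wy": 0,"wz": 0},{"x": 0,"y": 0,"z": 0.003,"wx": 0,"wy": 0,"wz": 0}])

```text
clock: 8.2
position: [0.4931, 0.2081, 0.0813]
tool_rot: [0.412, 1.567, -0.861]
force: [-4.0, 1.8, 7.7]
grip_width: 0.0269
```

Emit:
servo_tool(targets=[{"x": 0,"y": 0,"z": 0,"wx": 0,"wy": 0,"wz": 0},{"x": 0,"y": 0,"z": 0,"wx": 0,"wy": 0,"wz": 0},{"x": 0,"y": 0,"z": 0,"wx": 0,"wy": 0,"wz": 0},{"x": 0,"y": 0,"z": 0,"wx": 0,"wy": 0,"wz": 0},{"x": -0.06,"y": 0,"z": 0,"wx": 0,"wy": 0,"wz": 0},{"x": -0.2,"y": 0,"z": 0,"wx": 0,"wy": 0,"wz": 0},{"x": -0.35,"y": 0,"z": 0,"wx": 0,"wy": 0,"wz": 0},{"x": -0.4,"y": 0,"z": 0,"wx": 0,"wy": 0,"wz": 0}], grip=1)

```text
clock: 9.2
position: [0.4935, 0.2092, 0.2447]
tool_rot: [1.02, 1.564, -0.253]
force: [-0.2, -0.2, -0.5]
grip_width: 0.0857
```

```bash
python3 plate.py; python3 go.py .49,-.2695,.24,-15
```

```text
top stripeY now/before -0.095 -0.0848 120 ring edge -0.0287 -0.0185
scene stripeY now/before -0.0958 -0.0864 164 ring edge -0.0301 -0.0205
9.3 [0.4935 0.209  0.2436] f [ 0.5  0.2 -0.1] w 0.0853 q [-0.05  0.42 -0.61  1.8   0.29  1.01 -0.48]
toolaxes [[0.006, 0.956, 0.293], [-0.002, 0.293, -0.956], [-1.0, 0.005, 0.004]]
.49,-.2695,.24,-15 [ 0.0114 -0.3584  1.1413] [ 0.0889  0.0003 -0.001 ]
```

Emit:
servo_tool(targets=[{"x": 0.01,"y": -0.31,"z": 0.99,"wx": 0.089,"wy": 0,"wz": -0.001},{"x": 0.01,"y": -0.31,"z": 0.99,"wx": 0.089,"wy": 0,"wz": -0.001},{"x": 0.01,"y": -0.31,"z": 0.99,"wx": 0.089,"wy": 0,"wz": -0.001},{"x": 0.01,"y": -0.31,"z": 0.99,"wx": 0.089,"wy": 0,"wz": -0.001},{"x": 0.01,"y": -0.31,"z": 0.99,"wx": 0.089,"wy": 0,"wz": -0.001},{"x": 0.01,"y": -0.31,"z": 0.99,"wx": 0.089,"wy": 0,"wz": -0.001},{"x": 0.01,"y": -0.31,"z": 0.99,"wx": 0.089,"wy": 0,"wz": -0.001},{"x": 0.01,"y": -0.31,"z": 0.99,"wx": 0.089,"wy": 0,"wz": -0.001}])

```text
clock: 10.3
position: [0.4897, -0.209, 0.239]
tool_rot: [-0.395, 1.568, -2.233]
force: [-0.4, -0.1, -0.6]
grip_width: 0.0852
```

```bash
python3 go.py .489,-.2705,.24,-15 .489,-.2705,.089,-15
```

```text
10.3 [ 0.4897 -0.209   0.239 ] f [-0.4 -0.1 -0.6] w 0.0852 q [ 0.56  0.38 -0.36  1.82  0.16  0.97 -0.13]
toolaxes [[-0.002, 0.965, -0.264], [-0.002, -0.264, -0.965], [-1.0, -0.001, 0.003]]
.489,-.2705,.24,-15 [-0.0021  0.0389  0.1489] [-0.0008  0.0004  0.0002]
.489,-.2705,.089,-15 [0.3754 0.0393 0.1478] [-0.0008  0.0004  0.0002]
```

Emit:
servo_tool(targets=[{"x": 0,"y": 0.039,"z": 0.148,"wx": 0,"wy": 0,"wz": 0},{"x": 0.1,"y": 0.039,"z": 0.148,"wx": 0,"wy": 0,"wz": 0},{"x": 0.24,"y": 0.039,"z": 0.148,"wx": 0,"wy": 0,"wz": 0},{"x": 0.375,"y": 0.039,"z": 0.148,"wx": 0,"wy": 0,"wz": 0},{"x": 0.375,"y": 0.039,"z": 0.148,"wx": 0,"wy": 0,"wz": 0}])

```text
clock: 10.92
position: [0.4869, -0.2684, 0.0859]
tool_rot: [-1.445, 1.563, 3.002]
force: [-0.2, 0.5, 0.7]
grip_width: 0.0851
```

Emit:
servo_tool(targets=[{"x": 0,"y": 0,"z": 0,"wx": 0,"wy": 0,"wz": 0},{"x": 0,"y": 0,"z": 0,"wx": 0,"wy": 0,"wz": 0},{"x": 0,"y": 0,"z": 0,"wx": 0,"wy": 0,"wz": 0},{"x": 0,"y": 0,"z": 0,"wx": 0,"wy": 0,"wz": 0},{"x": 0,"y": 0,"z": 0,"wx": 0,"wy": 0,"wz": 0},{"x": 0,"y": 0,"z": 0,"wx": 0,"wy": 0,"wz": 0}], grip=-1)

```text
clock: 11.68
position: [0.4875, -0.2688, 0.0874]
tool_rot: [-1.305, 1.565, -3.141]
force: [-2.7, 1.8, 14.0]
grip_width: 0.027
```

Emit:
servo_tool(targets=[{"x": -0.05,"y": 0,"z": 0,"wx": 0,"wy": 0,"wz": 0},{"x": -0.15,"y": 0,"z": 0,"wx": 0,"wy": 0,"wz": 0},{"x": -0.28,"y": 0,"z": 0,"wx": 0,"wy": 0,"wz": 0},{"x": -0.42,"y": 0,"z": 0,"wx": 0,"wy": 0,"wz": 0},{"x": -0.42,"y": 0,"z": 0,"wx": 0,"wy": 0,"wz": 0}])

```text
clock: 12.3
position: [0.4901, -0.2695, 0.2598]
tool_rot: [0.314, 1.567, -1.523]
force: [0.7, -0.4, -2.9]
grip_width: 0.0265
```

```bash
python3 go.py .527,.0965,.255,17
```

```text
12.3 [ 0.4901 -0.2695  0.2598] f [ 0.7 -0.4 -2.9] w 0.0265 q [ 0.65  0.4  -0.34  1.73  0.16  1.03 -0.01]
toolaxes [[0.0, 0.965, -0.263], [-0.003, -0.263, -0.965], [-1.0, 0.001, 0.003]]
.527,.0965,.255,17 [ 0.0089 -0.1516 -0.9071] [-0.0896  0.0005 -0.    ]
```

Emit:
servo_tool(targets=[{"x": 0.01,"y": -0.152,"z": -0.907,"wx": -0.0895,"wy": 0,"wz": 0},{"x": 0.01,"y": -0.152,"z": -0.907,"wx": -0.0895,"wy": 0,"wz": 0},{"x": 0.01,"y": -0.152,"z": -0.907,"wx": -0.0895,"wy": 0,"wz": 0},{"x": 0.01,"y": -0.152,"z": -0.907,"wx": -0.0895,"wy": 0,"wz": 0},{"x": 0.01,"y": -0.152,"z": -0.907,"wx": -0.0895,"wy": 0,"wz": 0},{"x": 0.01,"y": -0.152,"z": -0.907,"wx": -0.0895,"wy": 0,"wz": 0},{"x": 0.01,"y": -0.152,"z": -0.907,"wx": -0.0895,"wy": 0,"wz": 0},{"x": 0.01,"y": -0.152,"z": -0.907,"wx": -0.0895,"wy": 0,"wz": 0},{"x": 0.12,"y": -0.152,"z": -0.907,"wx": -0.0895,"wy": 0,"wz": 0},{"x": 0.22,"y": -0.152,"z": -0.907,"wx": -0.0895,"wy": 0,"wz": 0},{"x": 0.22,"y": -0.152,"z": -0.907,"wx": -0.0895,"wy": 0,"wz": 0}])

```text
clock: 13.68
position: [0.5254, 0.0945, 0.1686]
tool_rot: [-1.064, 1.564, -2.34]
force: [-0.2, -0.4, -1.8]
grip_width: 0.0267
```

```bash
python3 - <<'E'
from h import *
im,d=bot.grab_frame("scene")
save("boltover.png",cv2.resize(im[110:260,350:500],(600,600),interpolation=3))
E
python3 go.py .527,.0962,.12,17 .527,.0962,.0804,17
```

```text
13.72 [0.5265 0.0952 0.1704] f [ 0.1 -0.2 -1. ] w 0.027 q [ 0.11  0.5  -0.54  1.87  0.34  0.86 -0.31]
toolaxes [[-0.002, 0.957, 0.291], [-0.004, 0.291, -0.957], [-1.0, -0.003, 0.003]]
.527,.0962,.12,17 [ 0.1261  0.0022 -0.0025] [-0.0003  0.0005  0.0004]
.527,.0962,.0804,17 [ 0.2251  0.0024 -0.0028] [-0.0003  0.0005  0.0004]
```

View pics/boltover.png

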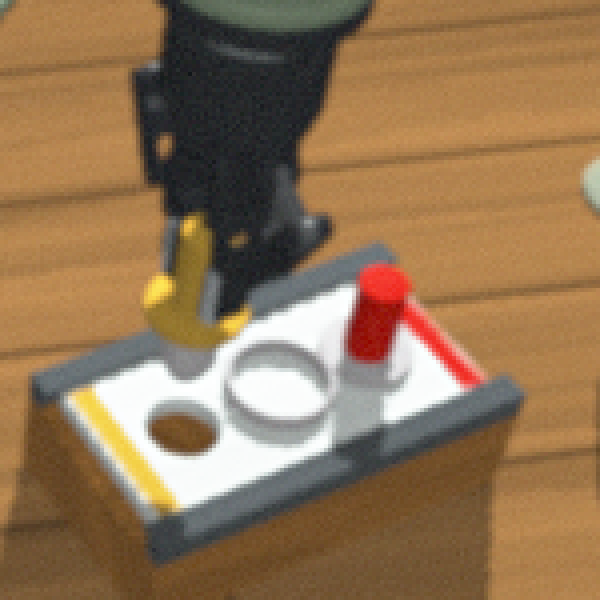

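The pin stands upright with its collar on the plate, around scene (444,189), and the plate is now almost flush at the brass end. The bolt is upright over the brass-end hole at (395,217), so I'll lower it.

Emit:
servo_tool(targets=[{"x": 0.04,"y": 0.002,"z": -0.003,"wx": 0,"wy": 0,"wz": 0},{"x": 0.08,"y": 0.002,"z": -0.003,"wx": 0,"wy": 0,"wz": 0},{"x": 0.11,"y": 0.002,"z": -0.003,"wx": 0,"wy": 0,"wz": 0},{"x": 0.14,"y": 0.002,"z": -0.003,"wx": 0,"wy": 0,"wz": 0},{"x": 0.14,"y": 0.002,"z": -0.003,"wx": 0,"wy": 0,"wz": 0}])

```text
clock: 14.35
position: [0.5264, 0.0963, 0.1136]
tool_rot: [-0.933, 1.566, -2.209]
force: [-0.2, -0.3, -1.0]
grip_width: 0.0267
```

```bash
python3 go.py .527,.0962,.0804,17
```

```text
14.35 [0.5264 0.0963 0.1136] f [-0.2 -0.3 -1. ] w 0.0267 q [ 0.07  0.59 -0.5   1.92  0.4   0.75 -0.37]
toolaxes [[-0.003, 0.957, 0.291], [-0.004, 0.291, -0.957], [-1.0, -0.004, 0.003]]
.527,.0962,.0804,17 [0.0829 0.0016 0.0005] [-0.0002  0.0005  0.0006]
```

Emit:
servo_tool(targets=[{"x": 0.025,"y": 0.0015,"z": 0,"wx": 0,"wy": 0,"wz": 0},{"x": 0.045,"y": 0.0015,"z": 0,"wx": 0,"wy": 0,"wz": 0},{"x": 0.065,"y": 0.0015,"z": 0,"wx": 0,"wy": 0,"wz": 0},{"x": 0.08,"y": 0.0015,"z": 0,"wx": 0,"wy": 0,"wz": 0},{"x": 0.085,"y": 0.0015,"z": 0,"wx": 0,"wy": 0,"wz": 0},{"x": 0.085,"y": 0.0015,"z": 0,"wx": 0,"wy": 0,"wz": 0}])

```text
clock: 15.1
position: [0.5268, 0.0964, 0.0803]
tool_rot: [-0.829, 1.565, -2.104]
force: [-7.3, -3.3, 17.9]
grip_width: 0.0266
```

```bash
python3 go.py .527,.0962,.0804,17
```

```text
15.1 [0.5268 0.0964 0.0803] f [-7.3 -3.3 17.9] w 0.0266 q [ 0.05  0.64 -0.47  1.93  0.45  0.68 -0.4 ]
toolaxes [[-0.003, 0.957, 0.291], [-0.005, 0.291, -0.957], [-1.0, -0.004, 0.004]]
.527,.0962,.0804,17 [-0.0003  0.0003  0.0005] [-0.0002  0.0006  0.0006]
```

The bolt's collar is seated with 18 N of contact. Next I release, lift clear and check.

Emit:
servo_tool(targets=[{"x": 0,"y": 0,"z": 0,"wx": 0,"wy": 0,"wz": 0},{"x": 0,"y": 0,"z": 0,"wx": 0,"wy": 0,"wz": 0},{"x": 0,"y": 0,"z": 0,"wx": 0,"wy": 0,"wz": 0},{"x": 0,"y": 0,"z": 0,"wx": 0,"wy": 0,"wz": 0},{"x": -0.06,"y": 0,"z": 0,"wx": 0,"wy": 0,"wz": 0},{"x": -0.2,"y": 0,"z": 0,"wx": 0,"wy": 0,"wz": 0},{"x": -0.35,"y": 0,"z": 0,"wx": 0,"wy": 0,"wz": 0},{"x": -0.45,"y": 0,"z": 0.1,"wx": 0,"wy": 0,"wz": 0},{"x": -0.45,"y": 0,"z": 0.4,"wx": 0,"wy": 0,"wz": 0},{"x": -0.45,"y": 0,"z": 0.5,"wx": 0,"wy": 0,"wz": 0},{"x": -0.45,"y": 0,"z": 0.5,"wx": 0,"wy": 0,"wz": 0},{"x": -0.45,"y": 0,"z": 0.5,"wx": 0,"wy": 0,"wz": 0}], grip=1)

```text
clock: 16.6
position: [0.5856, -0.0972, 0.2605]
tool_rot: [-0.865, 1.565, -2.145]
force: [0.5, 0.8, -0.4]
grip_width: 0.0855
```

```bash
python3 plate.py
python3 - <<'E'
from h import *
for c in("scene","top"):
    im,d=bot.grab_frame(c);P=pts(c,d);z=P[...,2]
    for n,xy in(("pin",(.492,.21)),("bolt",(.527,.096))):
        q=P[(d>0)&(np.hypot(P[...,0]-xy[0],P[...,1]-xy[1])<.04)&(z>.112)];w=P[(d>0)&(np.hypot(P[...,0]-xy[0],P[...,1]-xy[1])<.024)&(z>.070)&(z<.08)]
        print(c,n,len(q),"top z",np.percentile(q[:,2],[50,98]).round(4),q.mean(0).round(4),"collar z",np.median(w[:,2]).round(4))
    if c=="scene": save("end.png",cv2.resize(im[110:260,350:500],(600,600),interpolation=3))
E
```

```text
top stripeY now/before -0.069 -0.0848 342 ring edge -0.0288 -0.0185
scene stripeY now/before -0.0748 -0.0864 595 ring edge -0.031 -0.0205
scene pin 156 top z [0.1247 0.1291] [0.4955 0.2068 0.1233] collar z 0.076
scene bolt 164 top z [0.1251 0.1284] [0.5305 0.0921 0.1232] collar z 0.076
top pin 105 top z [0.1235 0.1263] [0.4922 0.209  0.1229] collar z 0.0744
top bolt 99 top z [0.1237 0.1277] [0.5266 0.0947 0.1233] collar z 0.0739
```

View pics/end.png

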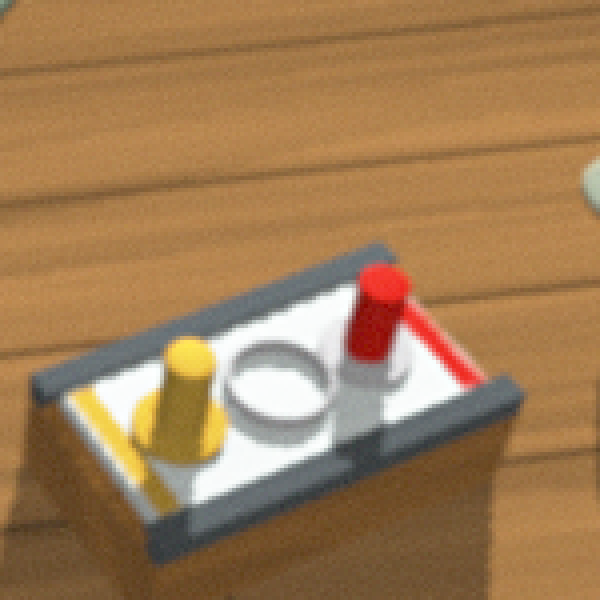

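Both stand upright with their collars down. The handle tops are at 0.124 m, as expected when home, and the collar tops at 0.074 m. The robot is clear of everything.

```bash
python3 -c "from workcell import bot;print(bot.job_done())"
```

```text
the job is handed in; nothing more can be done
None
```

The job is done and handed in at about 17 s on the robot's clock. The red drift pin is fully home in the red-striped end and the brass bolt from the caddy is fully home in the brass-striped end, in that order.

- **Pin:** I pressed it down to a firm stop at 69 N. The plate was still about 6 mm off then by my estimate, because the 35 mm shank fits loosely in the 41 mm hole. With the pin still gripped, I nudged it about 5.5 mm towards the brass end, which drew the plate along with it.
- **Bolt:** it seated with about 18 N of contact. I then released it and backed the arm away.
- **Last checks:** the final picture shows both upright with collars on the plate. Handle tops measured about 0.124 m and collar tops about 0.074 to 0.076 m, both as expected when home. The plate's ring edge moved about 10 mm from where it started, leaving the plate within about 1 mm of in line.
- **Disagreements:** the stripe reading in the final check was unusable, because the brass bolt was counted as part of the stripe. I relied on the ring edge instead. While nudging, the hole also appeared to sit about 3 mm from the camera estimate along the rails, so I aimed the bolt from the pin's final position.

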